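# Pull the refilled paint bottle clear and snap its red cap on

## Task

The red paint bottle has just been refilled: slide its shuttle out from under the pump spout, all the way to the end stop, then fetch the red cap and press it straight down onto the bottle's neck until it clicks, and keep pressing so that it sits fully home. Finish while still holding the cap pressed down with about 10 N: do not let go of it or back off at the end. Leave the yellow and blue caps and everything else on the table where they are.

Things in the scene. Friction and masses are not known exactly. Their poses are not given: they have to be found in the camera images.
- stand: Refill stand, fixed: 180 x 600 mm white base board 15 mm thick, two steel guide rods, at one end a white gallon jug (146 mm across) with a pump, 335 mm high in all. Origin: on the table between the rods; +z up, +y along the rods towards the jug. The pump's spout reaches over the rods; its tip hangs at y = +120 mm, 235 mm above the table.
- shuttle (a joint): How far the shuttle (aluminium plate on the guide rods, carrying the red bottle) has been slid out, in m: 0 = bottle right under the spout, 0.20 = against the rubber bumpers of the end stop. It moves along the stand's -y, stiffly (about 3 N), and stays where it is left.
- shuttle_grip (a point): Middle of the shuttle's black upright grip: a cylinder 22 mm across and 45 mm high, from 72 to 117 mm above the table (this point 95 mm), on a thin stem. It stands 130 mm ahead of the bottle's axis, on the side away from the jug. Axes as the stand's: -y is the way the shuttle slides out.
- bottle_shuttle: The shuttle (130 x 200 mm aluminium plate, top 52 mm above the table) together with the red squeeze bottle clamped upright in it: white label band and white neck, 66 mm across, shoulder 152 to 168 mm and mouth 203 mm above the table. Origin: on the bottle's axis at table height; axes as the stand's.
- bottle_mouth (a point): Centre of the bottle's mouth, the top of the white neck; +z up. The neck is a plain stud 29 mm across whose top 4 mm taper to 23 mm; a springy snap bead (37 mm across) runs round it 13.5 mm below the mouth. The neck is free for 35 mm above the shoulder.
- red_cap: Red snap cap, a cup standing open side down: 44 mm across, 26 mm high, top 4 mm thick, inner lip 33 mm wide at its lower rim. Origin: centre of the lower rim; +z up. Its turn about z does not matter. About 20 g. It meets the bead 14 mm above home; pushing past takes about 11 N (8 to 14), then the force drops (click, about 9 mm above home). Home, its rim lies 22 mm below the mouth.
- red_cap_roof (a point): The middle of the inner face of the red cap's closed top, 22 mm above its lower rim. When the cap is home this point lies on the bottle's mouth.
- yellow_cap: A yellow cap of the same shape for another bottle; leave it. Origin: centre of its lower rim.
- blue_cap: A blue cap of the same shape for another bottle; leave it. Origin: centre of its lower rim.
- mug: Lilac mug, 84 mm across, 85 mm high, its handle sticking out 37 mm at +y. Origin: centre of its underside.
- tape_roll: Roll of blue tape lying flat, 90 mm across, 24 mm high. Origin: centre of its underside.
- brush: Paint brush lying on the table, 200 mm long along its x. Origin: under its middle.
- glue_bottle: White glue bottle with an orange cap, 62 mm across, 170 mm high. Origin: centre of its underside.
- paint_pot: Small yellow paint pot with a white lid, 68 mm across, 65 mm high. Origin: centre of its underside.
Not all that is in view belongs to the job. What is meant by the red_cap is not black, and is the smaller of those in its own colour.

How it is judged:
On the way, in this order (a step that is already met when the one before it is completed fails the run):
1. the shuttle is slid out to its end stop (value of joint shuttle above 0.195 m), for 0.2 s.
2. the red cap has clicked over the bead and sits home on the neck (z of red_cap_roof in the frame of bottle_mouth below 0.0025 m and horizontal distance between red_cap_roof and bottle_mouth below 0.004 m and angle between red_cap's own z axis and vertical below 0.1 rad), for 0.2 s.
At the end, for the whole second after the job is handed in: Shuttle within 7 mm of its stop; red cap upright on the neck (0.1 rad), inside of its top within 2.5 mm of the mouth in height, 4 mm sideways; still pressed so that it bears on the bottle with over 5 N through the last second. Nothing else shoved over 30 mm or knocked over (all of step 2 and value of joint shuttle above 0.193 m and z of red_cap_roof in the frame of bottle_mouth above -0.004 m and contact force between red_cap and bottle_shuttle above 5 N and contact force between any of the fingers, the arm and red_cap above 3 N); the arm keeps its last pose, push and grip.
It fails at once if another cap or anything else on the table is shoved aside (more than 30 mm) (distance of any of yellow_cap, blue_cap, mug, tape_roll, brush, glue_bottle, paint_pot from where it was at the start of the episode above 0.03 m).
It fails at once if something on the table is knocked over (angle between any of mug, glue_bottle, paint_pot's own z axis and vertical above 0.6 rad).
It also fails if it takes over 58 s, if anything falls off the work surface, if the arm or the gripper's body presses on something with over 40 N, if the wrist force passes 120 N, or if a joint passes its speed limit or range.

## Robot

A 7-joint arm with a two-finger parallel gripper is mounted at the origin on the work surface. World frame = base frame: x ahead of the robot, y to its left, z up, the work surface at z = 0. Lengths are in m, angles in rad, forces in N, time in s.
With the tool pointing down it reaches from about 0.375 to 0.925 m from the base axis. Payload 3.1 kg.
Tool frame: the origin (TCP) lies on the centre line of the jaws, within the pads' length; the fingertips stand 25 mm ahead of it and the grasp point (between the pads) lies 6 mm ahead of it (finger_overhang is the distance from the TCP to the fingertips, in m); z points along the fingers, y is the line along which they close (so a half turn about z gives the same grasp; the last joint's range is limited). The gripper opens to 85 mm and grips with 20 to 120 N. Pads are 22 mm wide; open, the fingers measure 114 mm over their backs; the gripper's body (76 mm by 85 mm) begins 54 mm behind the grasp point. The pads swing forward as they close: fully open they stand 13 mm farther back than shut.
Start: joints at [-1.294, 0.383, 0.044, 1.598, -0.018, 1.161, -0.05], TCP at [0.238, 0.605, 0.256] pointing down, gripper open.
Joint ranges: [-2.61, 2.61], [-0.41, 2.15], [-1.48, 1.57], [0, 2.5], [-1.57, 4.71], [0.05, 1.97], [-2.85, 2.85]. Speed limits (rad/s): [2.79, 2.79, 3.14, 3.14, 3.14, 3.14, 3.14].

## Interface

Orientations are given as a rotation vector (axis times angle).
In Python, from station import sense, camera, calibration, job_done, finger_overhang gives the robot as it stands.
- The arm moves only by the shell command python3 -m creep 'ROWS' [OPENING] [FORCE]. ROWS is JSON, a list of rows, each a list of 4 numbers: the shift along the tool's x, y, z in cm, then the turn about the tool's z in rad. In form: [[tx, ty, tz, twist], ...]. A call has 1 to 20 rows; each row is the pose to reach, as a shift and turn from the pose commanded when the call began, along the tool's axes at that moment; what a row does not reach only later rows make up. A row lasts 1/12 s, in which the tool goes at most 41.7 mm and 7.16 degrees, less where a joint would pass 70% of its speed; a pose out of reach is approached as far as the arm can. A call with a gripper value outside its range is refused whole. OPENING is the closure, from -1 (fully open) to 1 (shut), set as the call begins (- or left out, the last holds). The fingers move at their own pace and stop on an object; FORCE is the grip in N (left out, the last holds). Time passes only in rows, so rows that repeat a pose let the fingers close. It gives the time, the measured TCP pose, the force, the opening and the grip force at its end, in the units of the state.
- sense(): the state, without advancing time (a new reading comes with each control period).
- camera(name): name is "scene" or "top" or "wrist"; returns the picture (480x640x3 uint8, red, green, blue); there is no depth.
- calibration(name): a dict with "fov_y" (degrees; the focal length in pixels is half the picture's height over the tangent of half this angle, whatever the lens; pixels are square), "cx", "cy" (the principal point, pixels), "rvec" (rotation vector, rad) and "tvec" (3), from world to camera coordinates, as OpenCV has them; the wrist camera has in their place "mount" (4x4, takes a point from camera to tool coordinates, whose origin is the TCP and whose axes are the flange's). Camera axes: x right, y down, z forward; pixel columns grow to the right and rows downward; lengths in m; the calibration is good to about 2 mm. The wrist camera is an equidistant fisheye: a pixel r from the principal point sees the ray r / f radians off the axis. A picture is of the moment at which its call begins: read the wrist's pose just before it. calibration takes no time and is no camera call.
- job_done(): hands the job in; it is judged then, once.
The state is a dict: "time": time; "qpos": joint angles; "qvel": joint speeds; "effort": joint torques, N m; "tool_pos": TCP position; "tcp_rot": TCP orientation; "force": force on the tool from outside, world axes, zero at the start; "moment": the same for the moment, N m; "width": finger opening in m; "gripper_force": force on a finger pad.
Only numpy, scipy, OpenCV 4.12 (cv2) and the standard library are available. Lean on these libraries where they do the work, as an engineer would, in place of code of your own. Each camera call takes 0.05 s, during which the arm holds its last target. There are 200 camera calls.

## Working session

There is one attempt and no reset: what is moved stays moved. The work goes in short steps, Python scripts to look and compute and a shell command to move; the robot and the scene stay as the last step left them, time stands still between calls to the robot, and variables do not carry over. Pictures are saved under pics/ and viewed, at most 10 in all, crops included, and the job is handed in when it is done.

```bash
ls; mkdir -p pics; python3 - <<'E'
from station import *
import cv2
for n in("scene","top"):
    cv2.imwrite(f"pics/{n}0.png",camera(n)[:,:,::-1]); print(n,calibration(n))
print(calibration("wrist"),finger_overhang)
print(sense())
E
```

```text
pics
scene {'fov_y': 57.48983936033079, 'cx': 326.058668498217, 'cy': 231.24575125727026, 'rvec': array([ 2.09072581,  0.86203053, -0.42763056]), 'tvec': array([-0.30768913, -0.13836876,  1.30442875])}
top {'fov_y': 46.93519446628972, 'cx': 309.49798383306756, 'cy': 253.07488920851992, 'rvec': array([ 2.13960628, -2.15286473,  0.15215476]), 'tvec': array([-0.08607971,  0.56774373,  1.32673756])}
{'fov_y': 65.70646984690485, 'cx': 321.62606231830614, 'cy': 242.896509477087, 'mount': array([[ 4.56667769e-04, -9.53100091e-01, -3.02654931e-01,
         7.64843406e-02],
       [ 9.99999766e-01,  5.89130954e-04, -3.46378312e-04,
         1.29320894e-04],
       [ 5.08436589e-04, -3.02654702e-01,  9.53100138e-01,
        -1.17684121e-01],
       [ 0.00000000e+00,  0.00000000e+00,  0.00000000e+00,
         1.00000000e+00]])} 0.025
{'time': 0.1, 'qpos': array([-1.29379319,  0.38379301,  0.04382801,  1.59942796, -0.01791974,
        1.16119849, -0.04987455]), 'qvel': array([-0.0004587 , -0.00154068,  0.00043332, -0.00271705, -0.00150061,
        0.0016923 , -0.00029445]), 'effort': array([ 3.25433284e-03, -4.34725535e+01,  1.02966148e+00, -2.50455719e+01,
        1.09272043e-02,  5.43076647e-03,  3.29347881e-05]), 'tool_pos': array([0.23765322, 0.60413544, 0.25498176]), 'tcp_rot': array([-0.58507194, -3.08627627,  0.00378474]), 'force': array([ 0.49237477, -0.27860449, -0.23073076]), 'moment': array([ 0.06251879,  0.0200132 , -0.00707683]), 'gripper_force': 0.0, 'width': 0.08549694118737575}
```

View pics/top0.png

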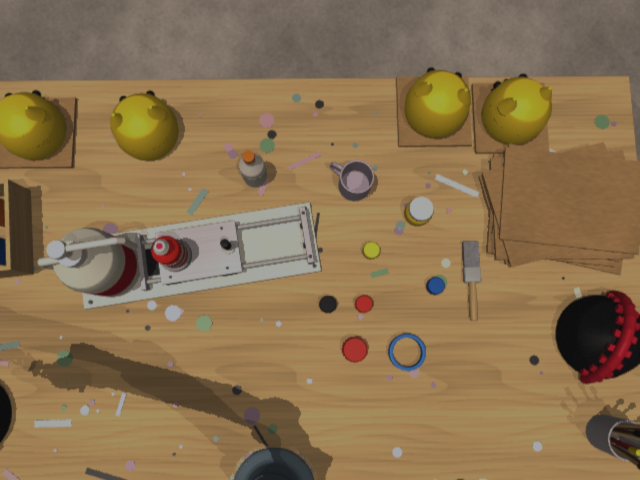

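View pics/scene0.png

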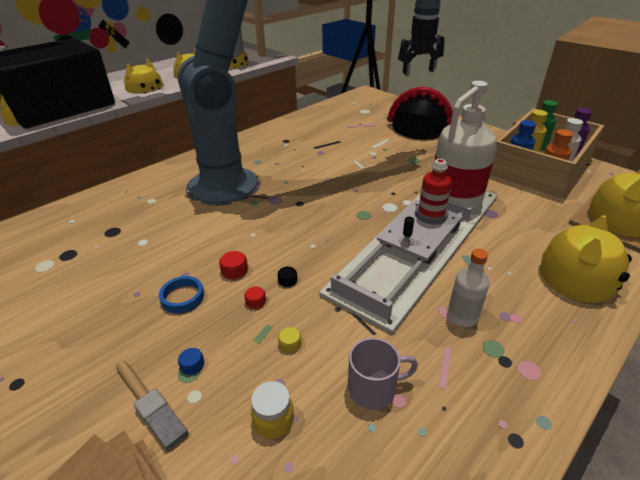

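The top view shows the stand from (80,290) to (320,230) with the jug on the left, the bottle mouth at about (160,247) and the black grip at (226,244). Cap candidates:
- Small red at (364,304).
- Larger red lid at (355,349).
- Black at (328,304).

The small red disc fits, since it is the smaller of the reds and not black. I'll confirm it in a crop and measure.

```bash
cat > h.py <<'E'
import numpy as np, cv2
from station import *
from scipy.spatial.transform import Rotation as R
def ray(n,p):
    c=calibration(n); f=240/np.tan(np.radians(c["fov_y"]/2)); 
    d=np.array([(p[0]-c["cx"])/f,(p[1]-c["cy"])/f,1.])
    M=R.from_rotvec(c["rvec"]).as_matrix(); return -M.T@c["tvec"], M.T@d
def wray(p,s):
    c=calibration("wrist"); f=240/np.tan(np.radians(c["fov_y"]/2))
    v=np.array([p[0]-c["cx"],p[1]-c["cy"]]); r=np.hypot(*v); t=r/f
    d=np.array([*(v/max(r,1e-9)*np.sin(t)),np.cos(t)])
    M=R.from_rotvec(s["tcp_rot"]).as_matrix(); m=c["mount"]
    return s["tool_pos"]+M@m[:3,3], M@m[:3,:3]@d
def onz(r,z): o,d=r; return o+d*(z-o[2])/d[2]
def tri(r1,r2):
    A=np.c_[r1[1],-r2[1]]; t=np.linalg.lstsq(A,r2[0]-r1[0],rcond=None)[0]
    a=r1[0]+t[0]*r1[1]; b=r2[0]+t[1]*r2[1]; return (a+b)/2,np.linalg.norm(a-b)
def blobs(im,lo,hi,amin=30):
    h=cv2.cvtColor(im,cv2.COLOR_RGB2HSV); m=cv2.inRange(h,np.array(lo),np.array(hi))
    n,l,st,c=cv2.connectedComponentsWithStats(m)
    return [(c[i].round(1),st[i].tolist()) for i in range(1,n) if st[i,4]>=amin],m
def tool(s,p): # world offset -> tool axes, cm
    return R.from_rotvec(s["tcp_rot"]).inv().apply(np.asarray(p))*100
E
python3 - <<'E'
from h import *
T=camera("top");S=camera("scene")
for n,im in(("top",T),("scene",S)):
    h=im.astype(int); m=((h[...,0]>110)&(h[...,0]>2.2*h[...,1])&(h[...,0]>2.2*h[...,2])).astype(np.uint8)
    k,l,st,c=cv2.connectedComponentsWithStats(m)
    for i in range(1,k):
        if st[i,4]>40: print(n,c[i].round(1),st[i])
    b,_=blobs(im,(0,0,0),(180,255,45),60); print(n,"dark",[x for x in b if x[1][4]<900])
crop=lambda im,x,y,w,hh:cv2.resize(im[y:y+hh,x:x+w],(400,300),interpolation=cv2.INTER_CUBIC)
P=np.vstack([np.hstack([crop(T,310,270,120,90),crop(S,190,220,120,90)]),np.hstack([crop(T,130,200,120,90),crop(S,380,150,120,90)])])
cv2.imwrite("pics/crop.png",P[:,:,::-1])
for p,z in [((364,304),.026),((355,349),.026),((226,244),.117),((160,247),.203),((312,206),.015),((320,270),.015),((84,306),.015)]: print(p,onz(ray("top",p),z).round(3))
E
```

```text
top [166.3 252.2] [151 236  27  27 273]
top [363.5 303.4] [356 295  16  17 217]
top [623.3 344.2] [600 306  40  72 743]
top [354.5 349.5] [343 338  24  24 453]
top dark [(array([225.7, 244.1]), [221, 240, 10, 9, 63]), (array([150.6, 263.5]), [145, 249, 14, 27, 228]), (array([327.6, 303.8]), [320, 296, 16, 16, 201]), (array([630.7, 357.4]), [613, 330, 27, 47, 401]), (array([  4.2, 412.5]), [0, 385, 12, 57, 468]), (array([628.7, 430.7]), [613, 427, 27, 11, 155]), (array([628. , 454.5]), [612, 444, 28, 24, 97]), (array([275.4, 471.7]), [252, 460, 47, 20, 616])]
scene [424.5  90.5] [401  87  45  12 117]
scene [436.5 180.2] [424 172  27  14 195]
scene [232.1 258.9] [219 251  27  17 332]
scene [254.3 293.1] [245 287  20  14 209]
scene dark [(array([426.6,   7.3]), [415, 0, 25, 15, 310]), (array([169.,  29.]), [156, 14, 27, 31, 669]), (array([114.5,  34.4]), [98, 20, 32, 28, 247]), (array([582.5, 116.4]), [575, 111, 16, 15, 102]), (array([582.5, 137.9]), [577, 130, 12, 23, 87]), (array([244.5, 195.1]), [232, 189, 36, 12, 133]), (array([408. , 226.5]), [403, 217, 11, 21, 163]), (array([112.1, 231.7]), [105, 228, 15, 8, 84]), (array([ 67.6, 254.9]), [60, 251, 17, 9, 103]), (array([286.9, 276.6]), [278, 267, 19, 20, 322]), (array([623.5, 276.8]), [619, 272, 10, 10, 71]), (array([ 16.2, 384. ]), [10, 379, 14, 11, 97]), (array([608. , 407.3]), [597, 394, 22, 24, 190]), (array([591.4, 438.8]), [583, 424, 18, 33, 191])]
(364, 304) [ 0.442 -0.223  0.026]
(355, 349) [ 0.332 -0.199  0.026]
(226, 244) [0.579 0.106 0.117]
(160, 247) [0.559 0.236 0.203]
(312, 206) [ 0.692 -0.097  0.015]
(320, 270) [ 0.528 -0.116  0.015]
(84, 306) [0.441 0.472 0.015]
```

View pics/crop.png

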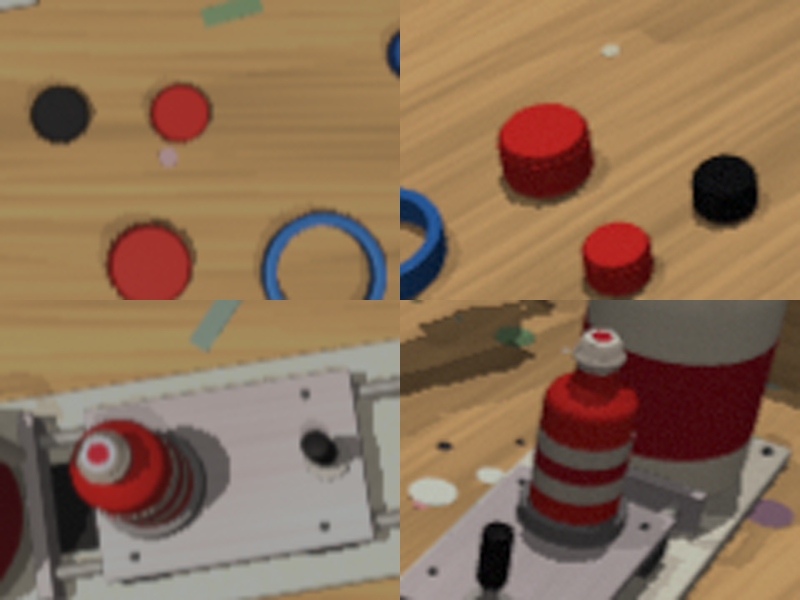

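The crop confirms it. The small red cap, at (364,304) top and (254,293) scene, is about 17 px or 41 mm across and not black. The larger lid is about 60 mm across. Next I'll check by triangulation and work out the way to the grip.

```bash
python3 - <<'E'
from h import *
s=sense()
print("mouth",tri(ray("top",(159.1,245.9)),ray("scene",(440,161.1))))
print("grip",tri(ray("top",(225.5,242.5)),ray("scene",(408.8,218.5))), onz(ray("top",(225.5,242.5)),.117))
print("cap",tri(ray("top",(363.7,303.5)),ray("scene",(254.4,290))))
for w in [(.34,.30,.256),(.40,.10,.256),(.579,.106,.20),(.579,.106,.101)]: print(w,tool(s,np.array(w)-s["tool_pos"]).round(1))
E
```

```text
mouth (array([0.56277467, 0.23946436, 0.20118354]), np.float64(0.0020145907144344236))
grip (array([0.58339958, 0.10764464, 0.11756413]), np.float64(0.0027149246752541075)) [0.58244457 0.10681639 0.117     ]
cap (array([ 0.44288675, -0.22142979,  0.03147517]), np.float64(0.0014129444736979571))
(0.34, 0.3, 0.256) [-20.7 -24.6  -0. ]
(0.4, 0.1, 0.256) [-33.6 -41.    0. ]
(0.579, 0.106, 0.2) [-50.  -33.9   5.6]
(0.579, 0.106, 0.101) [-50.  -33.9  15.5]
```

```bash
python3 -m creep '[[-4,-5,0,-0.1],[-8,-9,0,-0.2],[-12,-14,0,-0.3],[-16,-19,0,-0.4],[-20.7,-24.6,0,-0.52],[-23,-28,0,-0.52],[-26,-31,0,-0.52],[-28,-34,0,-0.52],[-31,-37,0,-0.52],[-33.6,-41,0,-0.52],[-33.6,-41,0,-0.52],[-36,-40,0,-0.52],[-40,-38.5,0,-0.52],[-43,-37,0,-0.52],[-46,-36,0,-0.52],[-49,-34.5,0,-0.52],[-50.2,-33.7,0.6,-0.52],[-50.2,-33.7,0.6,-0.52],[-50.2,-33.7,0.6,-0.52]]' -1 60
```

```text
time: 1.78
tool_pos: [0.5817, 0.1074, 0.2492]
tcp_rot: [0.228, -3.131, 0.002]
force: [-0.2, -0.7, -0.3]
width: 0.0855
gripper_force: 0.0
```

```bash
python3 - <<'E'
from h import *
s=sense(); im=camera("wrist"); cv2.imwrite("pics/w1.png",im[:,:,::-1])
M=R.from_rotvec(s["tcp_rot"]).as_matrix(); print(s["tool_pos"],M.round(3))
b,_=blobs(im,(0,0,0),(180,255,50),100)
for x in b: print(x, onz(wray(x[0],s),.117).round(3))
E
```

```text
[0.58169798 0.10743952 0.24916132] [[-0.989 -0.145 -0.002]
 [-0.145  0.989 -0.002]
 [ 0.002 -0.001 -1.   ]]
(array([111.7,  55.5]), [92, 36, 41, 40, 1283]) [ 0.464 -0.067  0.117]
(array([433.6, 211.1]), [426, 183, 32, 62, 229]) [0.549 0.182 0.117]
(array([518.8, 193.4]), [511, 183, 16, 24, 311]) [0.524 0.248 0.117]
(array([130.6, 198.5]), [126, 192, 11, 14, 131]) [ 0.57  -0.039  0.117]
(array([323.7, 236.9]), [310, 217, 29, 39, 912]) [0.58  0.108 0.117]
(array([137.4, 247.9]), [133, 241, 10, 14, 118]) [ 0.609 -0.033  0.117]
(array([321.5, 423.5]), [16, 309, 612, 171, 49157]) [0.756 0.132 0.117]
```

View pics/w1.png

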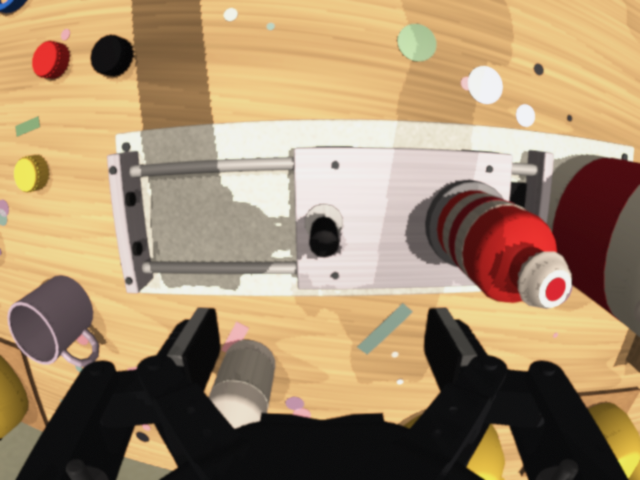

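The wrist view shows the grip centred under the hand at (323,237), with the jaws lined up with the rods. Going down, then gripping.

```bash
python3 -m creep '[[0,0,4,0],[0,0,8,0],[0,0,11,0],[0,0,13,0],[0,0,14.2,0],[0,0,14.2,0],[0,0,14.2,0]]' -1 60 && python3 -m creep '[[0,0,0,0],[0,0,0,0],[0,0,0,0],[0,0,0,0],[0,0,0,0],[0,0,0,0],[0,0,0,0],[0,0,0,0]]' 1 60
```

```text
time: 2.42
tool_pos: [0.5813, 0.1077, 0.1088]
tcp_rot: [0.228, -3.133, -0.001]
force: [-0.1, -0.1, 0.3]
width: 0.0857
gripper_force: 0.0
time: 3.08
tool_pos: [0.5822, 0.108, 0.1092]
tcp_rot: [-0.228, 3.133, 0.001]
force: [-1.8, 0.7, 6.2]
width: 0.0207
gripper_force: 58.5
```

```bash
python3 -m creep '[[0,-1,0,0],[0,-2,0,0],[0,-4,0,0],[0,-6,0,0],[0,-8,0,0],[0,-10,0,0],[0,-12,0,0],[0,-14,0,0],[0,-16,0,0],[0,-18,0,0],[0,-19,0,0],[0,-20,0,0],[0,-20.3,0,0],[0,-20.3,0,0],[0,-20.3,0,0],[0,-20.3,0,0]]'
```

```text
time: 4.42
tool_pos: [0.6066, -0.0479, 0.1086]
tcp_rot: [0.273, -3.109, -0.09]
force: [-21.8, 55.2, 31.0]
width: 0.0204
gripper_force: 85.6
```

Only 157 mm of travel with 59 N against the hand. It is either at the stop already (not starting from 0) or blocked, so I'll look before pushing on.

```bash
python3 - <<'E'
from h import *
T=camera("top");S=camera("scene")
a=cv2.resize(T[170:320,60:340],(560,300),interpolation=cv2.INTER_CUBIC)
b=cv2.resize(S[130:330,300:560],(390,300),interpolation=cv2.INTER_CUBIC)
P=np.zeros((600,560,3),np.uint8);P[:300]=a;P[300:,:390]=b
cv2.imwrite("pics/c2.png",P[:,:,::-1]); s=sense(); print(s["force"],s["moment"],s["tool_pos"],s["qpos"])
E
```

```text
[-21.50699133  55.00331313  30.36263509] [ 9.68675155  4.06224291 -0.07419561] [ 0.60662876 -0.04787837  0.10858994] [-0.27706527  0.51350861  0.39624388  1.80467269 -0.31110342  0.91033552
  2.01952309]
```

View pics/c2.png

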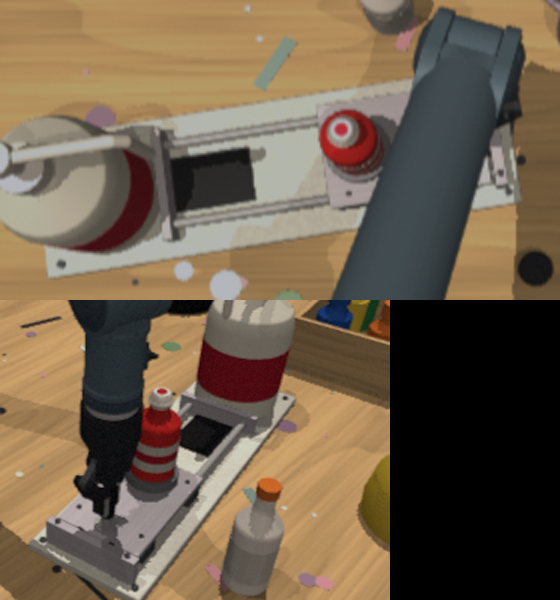

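```bash
python3 - <<'E'
from h import *
T=camera("top");S=camera("scene")
sx,sy=300,130
print("mouth", tri(ray("top",(60+342/2,170+130/2)),ray("scene",(300+162/1.5,130+97/1.5))))
m=onz(ray("top",(231,235)),.203); print(m, np.linalg.norm(m[:2]-onz(ray("top",(159.1,245.9)),.203)[:2]))
# shuttle plate front & end block
for p in [(60+478/2,170+130/2),(60+500/2,170+160/2)]: print(onz(ray("top",p),.052))
E
```

```text
mouth (array([0.58790131, 0.08426003, 0.19265379]), np.float64(0.0031776310467725335))
[0.58481601 0.08169317 0.203     ] 0.15830218312541772
[ 0.61073353 -0.06399958  0.052     ]
[ 0.573182   -0.09087853  0.052     ]
```

```bash
python3 - <<'E'
from h import *
s=dict(tool_pos=np.array([0.58169798,0.10743952,0.24916132]),tcp_rot=np.array([0.228,-3.131,0.002]))
u=np.array([-.15,.9887])
for p,z in [((296,220),.052),((135,222),.052),((135,222),.06),((110,230),.052),((138,290),.015),((631,150),.015),((117,136),.015),((513,220),.052)]:
    q=onz(wray(p,s),z); print("w1",p,z,q.round(3), (q[:2]@u).round(3))
g=np.array([.583,.1075]);print("grip",g@u)
for p,z in [((237.5,243),.052),((304,240),.052),((318,238),.015)]: q=onz(ray("top",p),z);print("top",p,q.round(3),(q[:2]@u).round(3))
q,_=tri(ray("top",(159.1,245.9)),ray("scene",(440,161.1)));print("mouth0",q[:2]@u)
I=cv2.imread("pics/top0.png");W=cv2.imread("pics/scene0.png")
cv2.imwrite("pics/c3.png",np.hstack([cv2.resize(I[190:290,210:330],(400,333),interpolation=2),cv2.resize(W[220:325,320:440],(400,333),interpolation=2)]))
E
```

```text
w1 (296, 220) 0.052 [0.587 0.085 0.052] -0.004
w1 (135, 222) 0.052 [ 0.61  -0.069  0.052] -0.16
w1 (135, 222) 0.06 [ 0.607 -0.065  0.06 ] -0.156
w1 (110, 230) 0.052 [ 0.622 -0.099  0.052] -0.191
w1 (138, 290) 0.015 [ 0.702 -0.087  0.015] -0.192
w1 (631, 150) 0.015 [0.443 0.468 0.015] 0.396
w1 (117, 136) 0.015 [ 0.532 -0.115  0.015] -0.194
w1 (513, 220) 0.052 [0.555 0.288 0.052] 0.201
grip 0.018835250000000015
top (237.5, 243) [0.592 0.087 0.052] -0.002
top (304, 240) [ 0.598 -0.076  0.052] -0.165
top (318, 238) [ 0.609 -0.111  0.015] -0.201
mouth0 0.15234221582960797
```

View pics/c3.png

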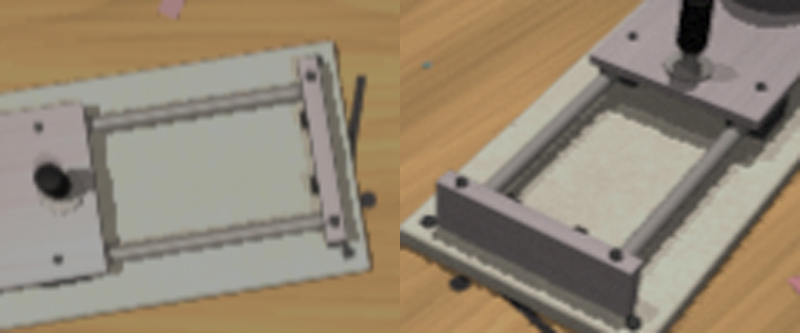

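The board ends (600 mm apart) and the gap from the plate to the end block (156 mm minus bumpers) show that the shuttle started partly out. Its 157 mm of travel therefore puts it against the stop. I'll relax the push before letting go.

```bash
python3 -m creep '[[0,1,0,0],[0,2,0,0],[0,3,0,0],[0,3.8,0,0],[0,4.2,0,0],[0,4.2,0,0],[0,4.2,0,0]]'
```

```text
time: 5.2
tool_pos: [0.6062, -0.0468, 0.1091]
tcp_rot: [-0.233, 3.131, 0.01]
force: [-1.2, 9.1, 5.3]
width: 0.0207
gripper_force: 61.9
```

```bash
python3 -m creep '[[0,0,0,0],[0,0,0,0],[0,0,0,0],[0,0,0,0],[0,0,-3,0],[0,0,-7,0],[0,0,-11,0],[0,0,-14,0],[0,0,-14,0],[0,0,-14,0]]' 0 60
python3 - <<'E'
from h import *
s=sense(); M=R.from_rotvec(s["tcp_rot"]).as_matrix(); print(M.round(3))
for w in [(.443,-.2215,.24)]: print(tool(s,np.array(w)-s["tool_pos"]).round(2), "yaw y",np.arctan2(M[1,1],M[0,1]))
E
```

```text
time: 6.03
tool_pos: [0.6065, -0.0536, 0.2509]
tcp_rot: [-0.224, 3.128, -0.001]
force: [0.6, 0.1, -1.0]
width: 0.043
gripper_force: 0.0
[[-0.99  -0.143  0.005]
 [-0.143  0.99  -0.   ]
 [-0.005 -0.001 -1.   ]]
[ 18.59 -14.29   1.01] yaw y 1.7138356819069043
```

```bash
python3 -m creep '[[2,-1.5,0,0.12],[4,-3,0,0.24],[6,-4.5,0,0.36],[8,-6,0,0.48],[10,-7.5,0,0.6],[12,-9,0,0.72],[14,-10.5,0,0.84],[16,-12.5,0,0.96],[18.6,-14.3,1,1.08],[18.6,-14.3,1,1.2],[18.6,-14.3,1,1.32],[18.6,-14.3,1,1.44],[18.6,-14.3,1,1.56],[18.6,-14.3,1,1.68],[18.6,-14.3,1,1.71],[18.6,-14.3,1,1.71],[18.6,-14.3,1,1.71]]' -1 80
python3 - <<'E'
from h import *
s=sense(); im=camera("wrist"); cv2.imwrite("pics/w2.png",im[:,:,::-1])
M=R.from_rotvec(s["tcp_rot"]).as_matrix(); print(M.round(3))
h=im.astype(int); m=((h[...,0]>90)&(h[...,0]>2.2*h[...,1])&(h[...,0]>2.2*h[...,2])).astype(np.uint8)
k,l,st,c=cv2.connectedComponentsWithStats(m)
for i in range(1,k):
    if st[i,4]>150: print(c[i].round(1),st[i],onz(wray(c[i],s),.026).round(4),tool(s,onz(wray(c[i],s),.026)-s["tool_pos"]).round(2))
T=camera("top"); print("mouth?",[ (x,onz(ray("top",x[0]),.203)) for x in blobs(T[180:300,150:320],(0,0,150),(180,40,255),20)[0]][:0])
cv2.imwrite("pics/t2.png",cv2.resize(T[180:310,160:360],(800,520),interpolation=2)[:,:,::-1])
E
```

```text
time: 7.45
tool_pos: [0.4404, -0.2202, 0.2368]
tcp_rot: [-2.213, -2.227, 0.003]
force: [0.4, 0.2, -0.7]
width: 0.0853
gripper_force: 0.0
[[-0.006  1.    -0.003]
 [ 1.     0.006  0.   ]
 [ 0.    -0.003 -1.   ]]
[207.1 191.7] [ 175  159   65   67 3394] [ 0.3347 -0.1987  0.026 ] [  2.21 -10.48  21.12]
[327.  216.1] [ 304  193   47   47 1723] [ 0.4455 -0.2219  0.026 ] [-0.17  0.58 21.08]
mouth? []
```

View pics/w2.png

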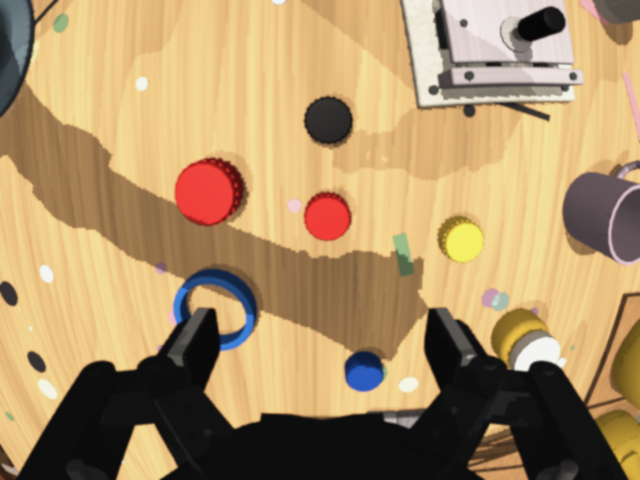

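View pics/t2.png

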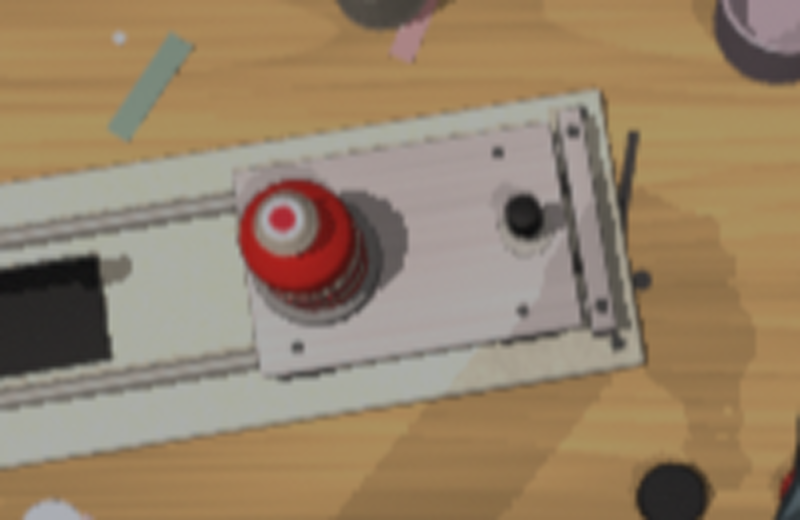

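In the wrist view the red cap is at (327,216), at 6 mm in tool y and -2 mm in tool x, with clear space along the jaw axis. The top crop shows the shuttle against the bumpers and the mouth at (230.6,234.6). Going down on the cap.

```bash
python3 -m creep '[[-0.2,0.45,3,0],[-0.2,0.45,7,0],[-0.2,0.45,11,0],[-0.2,0.45,15,0],[-0.2,0.45,18,0],[-0.2,0.45,20,0],[-0.2,0.45,20.8,0],[-0.2,0.45,20.8,0],[-0.2,0.45,20.8,0],[-0.2,0.45,20.8,0]]' -1 80 && python3 -m creep '[[0,0,0,0],[0,0,0,0],[0,0,0,0],[0,0,0,0],[0,0,0,0],[0,0,0,0],[0,0,0,0],[0,0,0,0]]' 1 80
```

```text
time: 8.38
tool_pos: [0.4476, -0.2229, 0.0317]
tcp_rot: [2.213, 2.226, 0.002]
force: [0.9, -0.6, 0.4]
width: 0.0853
gripper_force: 0.0
time: 9.05
tool_pos: [0.4473, -0.2225, 0.0316]
tcp_rot: [2.214, 2.227, 0.002]
force: [-0.0, 1.5, 6.9]
width: 0.0421
gripper_force: 81.1
```

```bash
python3 -m creep '[[0,0,-2,0],[0,0,-5,0],[0,0,-9,0],[0,0,-13,0],[0,0,-17,0],[0,0,-21,0],[2,1,-24,0],[5,3,-27,0],[8,4.5,-27,0],[11,6,-27,0],[14,8,-27,0],[17,9.5,-27,0],[20,11,-27,0],[23,12.5,-27,0],[25.2,14,-27,0],[25.2,14,-27,0],[25.2,14,-27,0],[25.2,14,-27,0]]'
python3 - <<'E'
from h import *
s=sense(); im=camera("wrist"); cv2.imwrite("pics/w3.png",im[:,:,::-1])
M=R.from_rotvec(s["tcp_rot"]).as_matrix(); print(M.round(4),s["tool_pos"])
h=im.astype(int); m=((h[...,0]>90)&(h[...,0]>2*h[...,1])&(h[...,0]>2*h[...,2])).astype(np.uint8)
k,l,st,c=cv2.connectedComponentsWithStats(m)
for i in range(1,k):
    if st[i,4]>60: print(c[i].round(1),st[i],onz(wray(c[i],s),.203).round(4))
for p in [((230.6,234.6),(408,194.7))]: print("top",onz(ray("top",p[0]),.203),"scene",onz(ray("scene",p[1]),.203))
E
```

```text
time: 10.55
tool_pos: [0.5842, 0.0298, 0.3001]
tcp_rot: [2.215, 2.227, -0.002]
force: [-0.1, -0.5, 0.6]
width: 0.0417
gripper_force: 81.1
[[-5.5e-03  1.0e+00 -9.0e-04]
 [ 1.0e+00  5.5e-03 -1.0e-03]
 [-1.0e-03 -9.0e-04 -1.0e+00]] [0.58419305 0.02982044 0.30005144]
[327.3 158.2] [ 284  119   89   89 3519] [0.5879 0.0897 0.203 ]
[329.6 171.7] [318 161  24  23 433] [0.5893 0.0819 0.203 ]
[549.  213.6] [542 201  21  31 237] [0.7388 0.0604 0.203 ]
[321.4 323.6] [ 270  267  104  113 9238] [ 0.5851 -0.0175  0.203 ]
[139.6 353.9] [124 338  38  37 753] [ 0.4462 -0.0514  0.203 ]
top [0.58571018 0.08258132 0.203     ] scene [0.5976585  0.07178907 0.203     ]
```

View pics/w3.png

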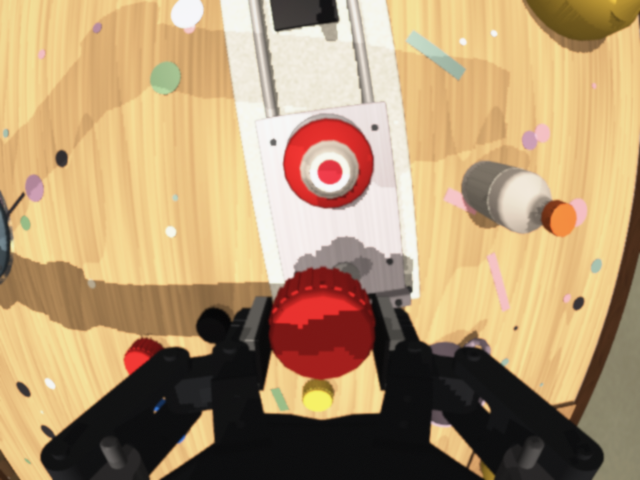

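The wrist view shows the cap held squarely, top disc at about (322,331), and the mouth at (330,172). I'll check the cap's offset in the jaws and compute the move.

```bash
python3 - <<'E'
from h import *
s=sense(); im=cv2.imread("pics/w3.png")[:,:,::-1].astype(int)
z=dict(tool_pos=np.zeros(3),tcp_rot=np.zeros(3))
for p in [(322,378),(322,331),(321.6,290),(270,331),(374,331)]: print(p,onz(wray(p,z),.0056).round(4))
print("rim far edge", onz(wray((322,267),z),.0316).round(4))
g=im[170:172].mean(0); h=im
m=(h.min(2)>120)&(h.max(2)-h.min(2)<45)
m=m[130:205,290:365].astype(np.uint8); k,l,st,c=cv2.connectedComponentsWithStats(m)
print([(c[i]+[290,130],st[i]) for i in range(1,k) if st[i,4]>50])
print(tool(s,np.array([.590,.0813,.30])-s["tool_pos"]).round(2))
E
```

```text
(322, 378) [-0.0208  0.0011  0.0056]
(322, 331) [0.0025 0.0011 0.0056]
(321.6, 290) [0.0199 0.0009 0.0056]
(270, 331) [ 0.0022 -0.0191  0.0056]
(374, 331) [0.0022 0.0212 0.0056]
rim far edge [0.0188 0.0011 0.0316]
[(array([328.57663818, 166.51509972]), array([  11,   12,   57,   52, 1755], dtype=int32)), (array([295.7862069 , 199.33103448]), array([  0,  59,  20,  16, 145], dtype=int32)), (array([359.68235294, 200.55294118]), array([60, 63, 15, 12, 85], dtype=int32))]
[5.24 0.61 0.02]
```

```bash
python3 -m creep '[[2,0.2,0,0],[4,0.4,0,0],[5.3,0.5,0,0],[5.3,0.5,0,0],[5.3,0.5,2,0],[5.3,0.5,4,0],[5.3,0.5,5.5,0],[5.3,0.5,5.5,0],[5.3,0.5,5.5,0]]'
python3 - <<'E'
from h import *
S=camera("scene"); s=sense(); print(s["tool_pos"],s["force"])
a=S[130:230,360:460]; h=a.astype(int)
m=((h[...,0]>80)&(h[...,0]>2*h[...,1])&(h[...,0]>2*h[...,2])).astype(np.uint8)
k,l,st,c=cv2.connectedComponentsWithStats(m)
print([((c[i]+[360,130]).round(1),st[i]+[360,130,0,0,0]) for i in range(1,k) if st[i,4]>20])
for pt in [(.589,.0825,.203),(s["tool_pos"][0],s["tool_pos"][1],s["tool_pos"][2]-.0316)]:
    c=calibration("scene"); f=240/np.tan(np.radians(c["fov_y"]/2)); K=np.array([[f,0,c["cx"]],[0,f,c["cy"]],[0,0,1]])
    print(cv2.projectPoints(np.array([pt]),c["rvec"],c["tvec"],K,None)[0].ravel())
cv2.imwrite("pics/s4.png",cv2.resize(a,(700,600)[::1] if 0 else (600,600),interpolation=2)[:,:,::-1])
E
```

```text
time: 11.35
tool_pos: [0.5885, 0.0818, 0.2447]
tcp_rot: [-2.217, -2.225, 0.004]
force: [0.1, -0.7, -0.1]
width: 0.0419
gripper_force: 81.1
[0.58954155 0.08221688 0.24588833] [0.56101645 0.54485645 0.13800239]
[(array([406.7, 181.6]), array([398, 172,  19,  21, 301])), (array([404.8, 214.9]), array([390, 202,  31,  27, 645]))]
[407.70288279 191.06474935]
[408.45369934 186.50673974]
```

View pics/s4.png

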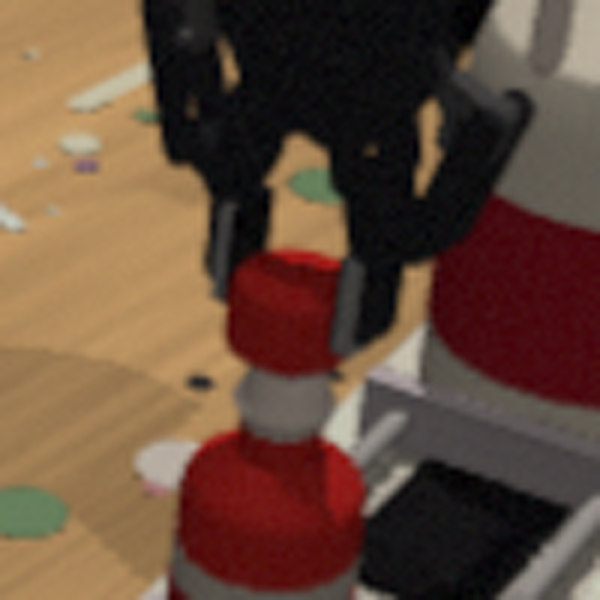

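The cap sits centred over the neck: cap about 228–350 px and neck 240–335 px in the crop. Lowering onto the neck.

```bash
python3 -m creep '[[0,0,0.5,0],[0,0,1,0],[0,0,1.4,0],[0,0,1.7,0],[0,0,2,0],[0,0,2,0],[0,0,2,0]]' 1 110
```

```text
time: 11.98
tool_pos: [0.589, 0.084, 0.2259]
tcp_rot: [-2.213, -2.227, 0.001]
force: [-3.0, 0.1, 4.2]
width: 0.041
gripper_force: 113.7
```

```bash
python3 -m creep '[[0,0,0.3,0],[0,0,0.6,0],[0,0,0.9,0],[0,0,1.2,0],[0,0,1.2,0],[0,0,1.2,0]]'
```

```text
time: 12.48
tool_pos: [0.5893, 0.0839, 0.2129]
tcp_rot: [-2.214, -2.228, 0.0]
force: [-1.0, 0.2, -0.0]
width: 0.0412
gripper_force: 113.1
```

It has clicked, with the rim near home. Now pressing in small steps until the force is about 10 N.

```bash
python3 -m creep '[[0,0,0.2,0],[0,0,0.4,0],[0,0,0.5,0],[0,0,0.5,0],[0,0,0.5,0],[0,0,0.5,0]]'
```

```text
time: 12.98
tool_pos: [0.5894, 0.0839, 0.2127]
tcp_rot: [-2.213, -2.226, -0.002]
force: [-10.8, 0.4, 22.9]
width: 0.0411
gripper_force: 115.8
```

```bash
python3 -m creep '[[0,0,-0.1,0],[0,-0.05,-0.2,0],[0,-0.1,-0.23,0],[0,-0.1,-0.23,0],[0,-0.1,-0.23,0],[0,-0.1,-0.23,0],[0,-0.1,-0.23,0]]'
python3 - <<'E'
from h import *
for i in range(2):
    S=camera("scene"); s=sense(); print(s["time"],s["tool_pos"],s["force"],s["tcp_rot"])
T=camera("top"); 
h=S[130:240,360:460].astype(int); m=((h[...,0]>80)&(h[...,0]>2*h[...,1])&(h[...,0]>2*h[...,2])).astype(np.uint8)
k,l,st,c=cv2.connectedComponentsWithStats(m)
print([((c[i]+[360,130]).round(1),st[i]+[360,130,0,0,0]) for i in range(1,k) if st[i,4]>20])
E
```

```text
time: 13.57
tool_pos: [0.5893, 0.0839, 0.2128]
tcp_rot: [2.214, 2.228, 0.003]
force: [-4.1, 0.0, 10.6]
width: 0.0409
gripper_force: 114.0
13.6167 [0.58929644 0.0839549  0.21281004] [-3.61306237 -0.76691085  9.98944825] [2.21445167 2.22815819 0.00343119]
13.6667 [0.58930279 0.08392477 0.21282791] [-4.56474111  0.24063369 11.33923189] [2.21449277 2.22808557 0.00344479]
[(array([405.2, 208.6]), array([390, 185,  31,  44, 918]))]
```

```bash
python3 -c "
from station import *
print(job_done())"
```

```text
the job is handed in; nothing more can be done
None
```

The shuttle is out against its end stop and the red cap is clicked home on the neck. I handed the job in at about 13.7 s with the arm still pressing the cap down at about 10–11 N; no verdict came back.

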